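# Load filter cartridges into a finned carrier and slide it to the next station

### The arm

A 6-joint arm with a two-finger parallel gripper is mounted at the origin on the work surface. World frame = base frame: x ahead of the robot, y to its left, z up, the work surface at z = 0. Lengths are in mm, angles in rad, forces in N, time in s.
With the tool pointing down it reaches from about 300 to 850 mm from the base axis. Payload 5.4 kg.
Tool frame: the origin (TCP) lies midway between the tips of the shut fingers; the grasp point (between the pads) lies 19 mm behind it; y points along the fingers, z is the direction in which the jaws open and shut, and the axes are right-handed (so a half turn about y gives the same grasp; the last joint's range is limited). The gripper opens to 85 mm and grips with 20 to 120 N. Pads are 22 mm wide; open, the fingers measure 114 mm over their backs; the gripper's body (76 mm by 85 mm) begins 54 mm behind the grasp point. The pads swing forward as they close: fully open they stand 13 mm farther back than shut.
Start: joints at [0.904, 0.158, 1.597, -0, 1.386, -0.21], TCP at [253.627, 516.023, 231.299] pointing down, gripper open.
Joint ranges: [-2.91, 2.91], [-0.94, 2.29], [0.18, 2.7], [-1.29, 4.43], [0.17, 2.64], [-3, 3]. Speed limits (rad/s): [2.57, 2.57, 3.14, 3.14, 3.14, 3.14].

### API

Orientations are given as a rotation vector (axis times angle).
In Python, from rig import * gives the robot as it stands. The module is installed in compiled form; this text tells all that it offers.
- The arm moves only by the shell command python3 -m handwheel 'ROWS' [FORCE]. ROWS is JSON, a list of rows, each an object of numbers: "fingers": the closure in counts, from 0 (fully open) to 255 (shut); "x", "y", "z": the shift along the tool's x, y, z in mm; "wx", "wy", "wz": the turn, a rotation vector about the tool's x, y, z in degrees. A call has 1 to 8 rows; each row is the pose to reach, as a shift and turn from the pose commanded when the call began, along the tool's axes at that moment; what a row does not reach only later rows make up. A row lasts 1/10 s, in which the tool goes at most 50 mm and 8.59 degrees, less where a joint would pass 70% of its speed; a pose out of reach is approached as far as the arm can. A call with a gripper value outside its range is refused whole. The fingers move at their own pace and stop on an object; FORCE is the grip in N (left out, the last holds). Time passes only in rows, so rows that repeat a pose let the fingers close. It gives the time, the measured TCP pose, the force and the opening at its end, in the units of the state.
- get_obs(): the state, without advancing time (a new reading comes with each control period).
- read_camera(name): name is "scene" or "top"; returns a dict with "color" (400x640x3 uint8, blue, green, red), "range_z" (400x640 float32, mm along the optical axis (not along the pixel's ray), 0 where there is no reading), "mtx" (3x3 intrinsics, pixels), "dist" ([k1, k2, p1, p2, k3] as OpenCV has them; the pictures are not rectified), "R" (3x3) and "t" (3): a world point X has camera coordinates R X + t. Camera axes: x right, y down, z forward; pixel columns grow to the right and rows downward; lengths in mm; the calibration is good to about 2 mm. A picture is of the moment at which its call begins.
- hand_in(): hands the job in, once; it reports no verdict.
The state is a dict: "time": time; "joint_pos": joint angles; "qd": joint speeds; "tau": joint torques, N m; "tcp_pos": TCP position; "tool_rot": TCP orientation; "force": force on the tool from outside, world axes, zero at the start; "torque": the same for the moment, N m; "opening": opening from 0.0 (shut) to 1.0 (fully open).
Only numpy, scipy, OpenCV 4.12 (cv2) and the standard library are available. Lean on these libraries where they do the work, as an engineer would, in place of code of your own. Each camera call takes 0.05 s, during which the arm holds its last target. There are 200 camera calls.

### The job

Lay the two filter cartridges from the blue tray in the two empty wells of the carrier, one in each, lying flat on the well floor; the cartridge already in the middle well stays there. The fins leave no room for fingers beside a cartridge and the tray leaves none at its ends, so you will need to lift each out by its sides, put it down on the bench and take it again by its ends; set the cartridges down gently, never dropping them. When both are in, and only then, slide the carrier along its rail until it is fully home against the black end stop, and leave the jar, the beaker and the yellow filter disc alone.

Things in the scene. Friction and masses are not known exactly. Their poses are not given: they have to be found in the camera images.
- cartridge_a: filter cartridge: white cylinder 24 mm in diameter between two black square end caps 26 x 26 x 6 mm, 60 mm long over all, 50 g, rigid; both ends and all four sides are alike. Origin at its middle (13 mm above what it lies on), x along its length. Starts lying crosswise in the tray, its ends about 5 mm from the tray's long walls.
- cartridge_b: filter cartridge: white cylinder 24 mm in diameter between two black square end caps 26 x 26 x 6 mm, 60 mm long over all, 50 g, rigid; both ends and all four sides are alike. Origin at its middle (13 mm above what it lies on), x along its length. Starts lying crosswise in the tray beside the other one, at least 40 mm between them and 35 mm from each to the tray's end wall.
- cartridge_c: filter cartridge: white cylinder 24 mm in diameter between two black square end caps 26 x 26 x 6 mm, 60 mm long over all, 50 g, rigid; both ends and all four sides are alike. Origin at its middle (13 mm above what it lies on), x along its length. Starts in the middle well of the carrier and stays there.
- tray: fixed open blue tray, 200 mm (its x) x 80 mm (its y), 30 mm high, walls and floor 5 mm thick. Origin at the centre of its underside, on the bench; x along its length. The cartridges lie along its y on its floor, 5 mm above the bench.
- well0 (a point): centre of the floor of the carrier's well next to the black post, 32 mm above the bench. x: direction in which a cartridge lies in the well; y: along the rail to the end stop; z up. Three wells side by side at 40 mm pitch along y, each 34 mm wide (y) between two aluminium fins 6 mm thick, 48 mm long (x) and 44 mm high above the well floor, so a cartridge sticks out 6 mm at each end.
- well1 (a point): the same for the middle well, taken by cartridge_c at the start. Wells are open at both ends (x) apart from lips 4 mm high and 4 mm thick, whose inner faces stand 34 mm from the well's centre.
- well2 (a point): the same for the well farthest from the black post, nearest the end stop.
- post_top (a point): centre of the top of the carrier's black plastic post, by which it is pushed or held: 30 mm wide (x), 14 mm thick (y, along the rail), 44 mm high above the carrier's plate, its top 76 mm above the bench; 16 mm of space between it and the nearest fin; free on its other side. Axes as for well0.
- carrier (a joint): how far the carrier has slid along its rail, m: 0 at the start, 0.12 is fully home against the end stop, in the +y direction of the wells. It slides with about 2.5 N of friction and stays where it is left.
- rail: fixed rail on the bench: dark steel base 90 mm (x) x 310 mm (y) x 10 mm with two rails up to 22 mm, and a black rubber end stop 44 mm high at its +y end. Origin at the centre of its underside; y along the rail towards the stop.
- jar: bystander: amber glass jar 64 mm in diameter, 100 mm high; origin at the centre of its underside. Leave alone.
- beaker: bystander: clear glass beaker 70 mm in diameter, 90 mm high; origin at the centre of its underside. Leave alone.
- filter_disc: bystander: yellow and white filter disc 50 mm in diameter, 10 mm thick with a 12 mm nozzle on top; origin at the centre of its underside. Leave alone.
Mind the look-alikes: they are no part of the job. What is shaped like the cartridge_a but green is not meant. What is shaped like the cartridge_c but orange or purple is not meant.

How it is judged (in metres and radians):
On the way:
1. both cartridges lie released in the two empty wells, one in each, while the carrier is still in the first half of its travel (((x of cartridge_a in the frame of well0 between -0.009 and 0.009 m and y of cartridge_a in the frame of well0 between -0.007 and 0.007 m and z of cartridge_a in the frame of well0 between 0.009 and 0.017 m and angle between the x axis of cartridge_a and the x axis of well0, either way round below 0.2 rad and x of cartridge_b in the frame of well2 between -0.009 and 0.009 m and y of cartridge_b in the frame of well2 between -0.007 and 0.007 m and z of cartridge_b in the frame of well2 between 0.009 and 0.017 m and angle between the x axis of cartridge_b and the x axis of well2, either way round below 0.2 rad) or (x of cartridge_b in the frame of well0 between -0.009 and 0.009 m and y of cartridge_b in the frame of well0 between -0.007 and 0.007 m and z of cartridge_b in the frame of well0 between 0.009 and 0.017 m and angle between the x axis of cartridge_b and the x axis of well0, either way round below 0.2 rad and x of cartridge_a in the frame of well2 between -0.009 and 0.009 m and y of cartridge_a in the frame of well2 between -0.007 and 0.007 m and z of cartridge_a in the frame of well2 between 0.009 and 0.017 m and angle between the x axis of cartridge_a and the x axis of well2, either way round below 0.2 rad)) and x of cartridge_c in the frame of well1 between -0.009 and 0.009 m and y of cartridge_c in the frame of well1 between -0.007 and 0.007 m and z of cartridge_c in the frame of well1 between 0.009 and 0.017 m and angle between the x axis of cartridge_c and the x axis of well1, either way round below 0.2 rad and contact force between the fingers and cartridge_a below 0.1 N and contact force between the fingers and cartridge_b below 0.1 N and contact force between the fingers and cartridge_c below 0.1 N and value of joint carrier below 0.06 m), for 0.2 s.
At the end, for the whole second after the job is handed in: a cartridge lies flat in each well (within 9 mm along, 7 mm across, 4 mm in height, 0.2 rad), cartridge_c still in the middle one, all released and at rest, and the carrier is within 5 mm of fully home against the end stop (((x of cartridge_a in the frame of well0 between -0.009 and 0.009 m and y of cartridge_a in the frame of well0 between -0.007 and 0.007 m and z of cartridge_a in the frame of well0 between 0.009 and 0.017 m and angle between the x axis of cartridge_a and the x axis of well0, either way round below 0.2 rad and x of cartridge_b in the frame of well2 between -0.009 and 0.009 m and y of cartridge_b in the frame of well2 between -0.007 and 0.007 m and z of cartridge_b in the frame of well2 between 0.009 and 0.017 m and angle between the x axis of cartridge_b and the x axis of well2, either way round below 0.2 rad) or (x of cartridge_b in the frame of well0 between -0.009 and 0.009 m and y of cartridge_b in the frame of well0 between -0.007 and 0.007 m and z of cartridge_b in the frame of well0 between 0.009 and 0.017 m and angle between the x axis of cartridge_b and the x axis of well0, either way round below 0.2 rad and x of cartridge_a in the frame of well2 between -0.009 and 0.009 m and y of cartridge_a in the frame of well2 between -0.007 and 0.007 m and z of cartridge_a in the frame of well2 between 0.009 and 0.017 m and angle between the x axis of cartridge_a and the x axis of well2, either way round below 0.2 rad)) and x of cartridge_c in the frame of well1 between -0.009 and 0.009 m and y of cartridge_c in the frame of well1 between -0.007 and 0.007 m and z of cartridge_c in the frame of well1 between 0.009 and 0.017 m and angle between the x axis of cartridge_c and the x axis of well1, either way round below 0.2 rad and contact force between the fingers and cartridge_a below 0.1 N and contact force between the fingers and cartridge_b below 0.1 N and contact force between the fingers and cartridge_c below 0.1 N and value of joint carrier above 0.115 m and linear speed of each of cartridge_a, cartridge_b, cartridge_c below 0.02 m/s); the robot touches nothing.
It fails at once if a cartridge is dropped (falls free from more than about 10 mm, moving faster than 0.45 m/s with no finger on it) ((linear speed of cartridge_a above 0.45 m/s and contact force between the fingers and cartridge_a below 0.02 N) or (linear speed of cartridge_b above 0.45 m/s and contact force between the fingers and cartridge_b below 0.02 N)).
It fails at once if the cartridge in the middle well is lifted out (z of cartridge_c in the frame of well1 above 0.035 m).
It fails at once if the jar is moved by more than 30 mm or tipped (distance of jar from where it was at the start of the episode above 0.03 m or angle between jar's own z axis and vertical above 0.5 rad).
It fails at once if the beaker is moved by more than 30 mm or tipped (distance of beaker from where it was at the start of the episode above 0.03 m or angle between beaker's own z axis and vertical above 0.5 rad).
It fails at once if the filter disc is moved by more than 30 mm or tipped (distance of filter_disc from where it was at the start of the episode above 0.03 m or angle between filter_disc's own z axis and vertical above 0.5 rad).
It also fails if it takes over 72 s, if anything falls off the work surface, if the arm or the gripper's body presses on something with over 40 N, if the wrist force passes 120 N, or if a joint passes its speed limit or range.

## Working session

There is one attempt and no reset: what is moved stays moved. The work goes in short steps, Python scripts to look and compute and a shell command to move; the robot and the scene stay as the last step left them, time stands still between calls to the robot, and variables do not carry over. Pictures are saved under pics/ and viewed, about 8 in all and at most 12, crops included, and the job is handed in when it is done.

```bash
mkdir -p pics; python3 - <<'E'
from rig import *
import cv2
o=get_obs(); print({k:o[k] for k in ("time","tcp_pos","tool_rot","force","opening")})
for n in("scene","top"):
    c=read_camera(n); cv2.imwrite(f"pics/{n}0.png",c["color"]); print(n,c["R"],c["t"],c["mtx"],c["dist"])
E
```

```text
{'time': 0.0, 'tcp_pos': array([253.24718979, 515.53874285, 230.28631243]), 'tool_rot': array([-1.54271126,  0.35895069, -0.35765449]), 'force': array([0.43224082, 0.00648493, 1.09679119]), 'opening': 1.0001591430428434}
scene [[ 0.33328416  0.9427724  -0.01009261]
 [ 0.59200879 -0.21759127 -0.77600234]
 [-0.73378965  0.25265437 -0.63064928]] [-173.20883483 -291.95695571 1675.03372634] [[420.38378654   0.         313.12666616]
 [  0.         420.38378654 197.03994898]
 [  0.           0.           1.        ]] [-0.02198801  0.          0.          0.          0.        ]
top [[-0.01470592 -0.99989114  0.0011999 ]
 [-0.97832048  0.01414073 -0.20661336]
 [ 0.2065739  -0.00421232 -0.97842193]] [ -26.15014134  600.58486042 1001.64584862] [[448.46345862   0.         319.76953122]
 [  0.         448.46345862 204.16860653]
 [  0.           0.           1.        ]] [0.00085376 0.         0.         0.         0.        ]
```

View pics/top0.png

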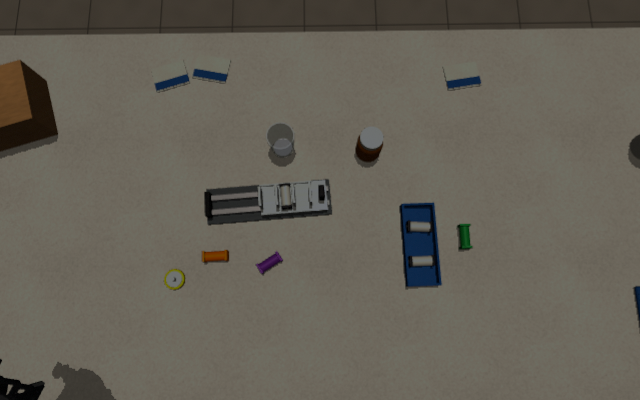

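View pics/scene0.png

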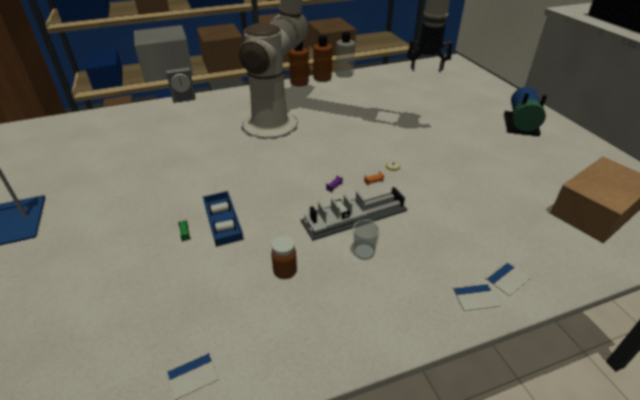

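The top view shows the tray at (420,245), with white cartridges at (419,227) and (422,261). The carrier is at (295,197), its post at (321,192), and the end stop is at its left at (209,204). In the scene view the tray is at (222,217) and the carrier at (345,210). Next I'll enlarge both and get metric points.

```bash
cat > h.py <<'E'
from rig import *
import cv2, numpy as np
def cloud(c):
    h,w=c["range_z"].shape; u,v=np.meshgrid(np.arange(w),np.arange(h))
    p=cv2.undistortPoints(np.stack([u,v],-1).reshape(-1,1,2).astype(float),c["mtx"],c["dist"]).reshape(h,w,2)
    P=np.dstack([p,np.ones((h,w))])*c["range_z"][...,None]
    return (P-c["t"])@c["R"]
def ray(c,uv,z):
    p=cv2.undistortPoints(np.array([[uv]],float),c["mtx"],c["dist"])[0,0]
    d=c["R"].T@np.array([*p,1]); o=-c["R"].T@c["t"]
    return o+d*(z-o[2])/d[2]
def tri(c1,a,c2,b):
    q=[cv2.undistortPoints(np.array([[x]],float),c["mtx"],c["dist"])[0,0].reshape(2,1) for c,x in((c1,a),(c2,b))]
    X=cv2.triangulatePoints(*[np.hstack([c["R"],c["t"][:,None]]) for c in(c1,c2)],*q)[:,0]
    return X[:3]/X[3]
E
python3 - <<'E'
from h import *
t=read_camera("top"); s=read_camera("scene")
a=cv2.resize(t["color"][178:290,195:455],None,fx=3,fy=3,interpolation=cv2.INTER_CUBIC)
b=cv2.resize(s["color"][165:250,175:415],None,fx=3,fy=3,interpolation=cv2.INTER_CUBIC)
m=np.zeros((a.shape[0]+b.shape[0],780,3),np.uint8); m[:a.shape[0]]=a; m[a.shape[0]:,:720]=b
cv2.imwrite("pics/crop.png",cv2.convertScaleAbs(m,alpha=1.6)); print(a.shape)
W=cloud(t)
g=t["color"].astype(int)
white=(g.min(2)>80)&(g.max(2)-g.min(2)<60)
for nm,(r0,r1,c0,c1) in dict(n=(218,236,404,436),m=(252,270,404,436)).items():
    w=W[r0:r1,c0:c1][white[r0:r1,c0:c1]]; print(nm,len(w),np.median(w,0),w.min(0),w.max(0))
np.set_printoptions(precision=0,suppress=True,linewidth=200)
for r in (188,198,205): print(r,W[r,205:330:4].round().tolist())
E
```

```text
(336, 780, 3)
n 121 [ 551.35274722 -277.15138771   28.71290558] [ 542.08292835 -299.78435188   22.03205724] [ 560.89768553 -254.83552723   33.18122821]
m 132 [ 467.37909044 -276.90954179   28.10179041] [ 380.26601876 -300.05920665   22.96321164] [ 475.464683    -30.4207477  1104.15250015]
188 [[660.0, 255.0, -1.0], [659.0, 245.0, -0.0], [660.0, 235.0, -2.0], [659.0, 224.0, 1.0], [657.0, 213.0, 9.0], [657.0, 203.0, 6.0], [657.0, 193.0, 8.0], [656.0, 182.0, 9.0], [655.0, 172.0, 12.0], [656.0, 162.0, 9.0], [656.0, 152.0, 9.0], [655.0, 142.0, 11.0], [655.0, 132.0, 10.0], [639.0, 113.0, 75.0], [650.0, 109.0, 30.0], [649.0, 99.0, 33.0], [649.0, 89.0, 31.0], [650.0, 80.0, 30.0], [643.0, 67.0, 57.0], [643.0, 58.0, 56.0], [642.0, 48.0, 57.0], [644.0, 39.0, 51.0], [637.0, 28.0, 77.0], [648.0, 20.0, 32.0], [648.0, 11.0, 30.0], [649.0, 1.0, 29.0], [637.0, -10.0, 76.0], [648.0, -19.0, 31.0], [647.0, -29.0, 32.0], [636.0, -38.0, 79.0], [647.0, -49.0, 31.0], [653.0, -59.0, 8.0]]
198 [[624.0, 243.0, 43.0], [625.0, 235.0, 37.0], [627.0, 227.0, 27.0], [628.0, 218.0, 24.0], [628.0, 209.0, 22.0], [628.0
[... 565 characters left out ...]
.0, 16.0]]
205 [[606.0, 242.0, 46.0], [606.0, 233.0, 41.0], [613.0, 231.0, 10.0], [613.0, 221.0, 9.0], [613.0, 211.0, 9.0], [613.0, 202.0, 7.0], [613.0, 192.0, 7.0], [613.0, 181.0, 9.0], [612.0, 171.0, 11.0], [612.0, 161.0, 11.0], [612.0, 151.0, 11.0], [611.0, 141.0, 11.0], [611.0, 131.0, 12.0], [611.0, 121.0, 14.0], [600.0, 105.0, 63.0], [606.0, 99.0, 32.0], [606.0, 89.0, 33.0], [606.0, 79.0, 32.0], [599.0, 66.0, 68.0], [602.0, 58.0, 49.0], [600.0, 48.0, 58.0], [600.0, 38.0, 58.0], [601.0, 29.0, 54.0], [606.0, 21.0, 29.0], [605.0, 11.0, 31.0], [604.0, 1.0, 37.0], [605.0, -9.0, 32.0], [605.0, -18.0, 31.0], [605.0, -28.0, 30.0], [604.0, -38.0, 35.0], [605.0, -48.0, 31.0], [609.0, -58.0, 9.0]]
```

View pics/crop.png

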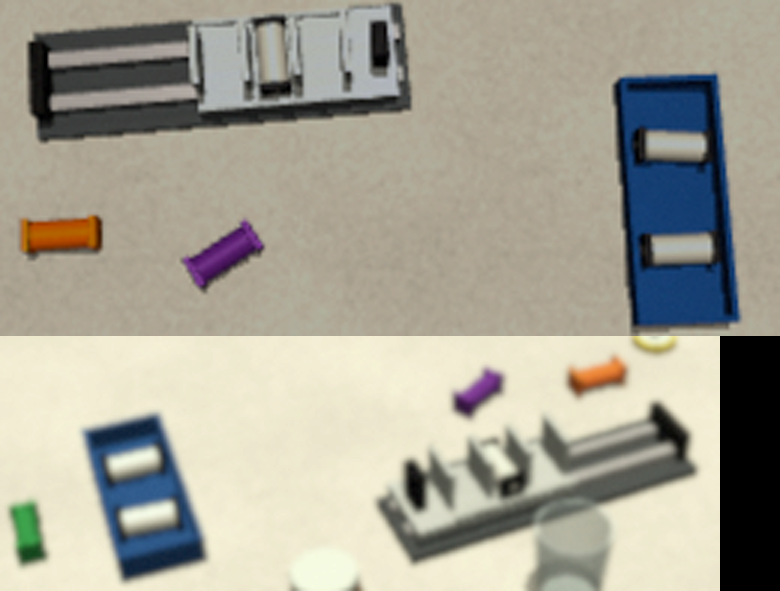

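The crop shows the tray and its two cartridges clearly. The carrier's wells run from the post at crop (380,43) to the stop on the left at (38,80), with cartridge_c at (272,55). Next I'll fit poses from both depth clouds.

```bash
python3 - <<'E'
from h import *
from scipy.spatial.transform import Rotation as Ro
np.set_printoptions(precision=1,suppress=True,linewidth=160)
t=read_camera("top"); s=read_camera("scene")
o=get_obs(); print("tool",Ro.from_rotvec(o["tool_rot"]).as_matrix())
def sel(c,lo,hi):
    W=cloud(c).reshape(-1,3); k=np.all((W>lo)&(W<hi),1); return W[k], c["color"].reshape(-1,3)[k].astype(int)
def rect(n,w):
    r=cv2.minAreaRect(w[:,:2].astype(np.float32)); print(n,len(w),"z",np.median(w[:,2]),"rect c",np.array(r[0]),"size",np.array(r[1]),"ang",round(r[2],1))
for n,c in(("top",t),("scene",s)):
    print(n)
    w,g=sel(c,(380,-360,4),(620,-200,45)); blue=(g[:,0]>g[:,2]+25)
    rect("tray",w[blue&(w[:,2]>20)])
    for a,b in((435,505),(510,590)):
        q=sel(c,(a,-325,18),(b,-230,45)); w2,g2=q
        k=(g2[:,0]<g2[:,2]+15); rect("cart",w2[k&(w2[:,2]<40)])
        kk=k&(g2.min(1)>70);rect("white",w2[kk])
    w,g=sel(c,(570,-75,4),(690,270,95)); rect("rail",w)
    w,g=sel(c,(590,-60,62),(665,125,95))
    for a,b in((-50,-27),(-20,3),(20,38),(57,76),(96,118)):
        q=w[(w[:,1]>a)&(w[:,1]<b)]
        if len(q)>3: rect("fin",q); print("   mean",q.mean(0), "x-range",q[:,0].min(),q[:,0].max())
# two-view checks (post-top, cart centres)
print("tri post",tri(t,(195+380/3,178+40/3),s,(175+415/3,165+(470-336)/3)))
print("tri far",tri(t,(195+677/3,178+146/3),s,(175+148/3,165+(517-336)/3)))
print("tri near",tri(t,(195+683/3,178+249/3),s,(175+134/3,165+(463-336)/3)))
print("tri cart c",tri(t,(195+272/3,178+55/3),s,(175+500/3,165+(463-336)/3)))
E
```

```text
tool [[ 0.9 -0.   0.4]
 [-0.4 -0.   0.9]
 [-0.  -1.  -0. ]]
top
tray 479 z 29.591964044007128 rect c [ 507.4 -275.9] size [198.9  80.9] ang 1.2
cart 285 z 27.620995814802377 rect c [ 466.2 -274.4] size [59.9 76.2] ang 0.6
white 158 z 27.938345186738772 rect c [ 468.  -276.6] size [45.6 19.9] ang 89.5
cart 299 z 27.57915480675092 rect c [ 550.7 -272.7] size [76.  76.6] ang 0.6
white 143 z 28.266155697078208 rect c [ 551.3 -277.3] size [19.  44.4] ang 0.5
rail 4427 z 27.76141014514876 rect c [629.6 102.5] size [119.  332.8] ang 0.0
fin 77 z 75.57222125064688 rect c [629.7 -37.5] size [29.9 13.7] ang 6.0
   mean [628.7 -37.8  74.9] x-range 614.9039193199665 644.3128049643827
fin 53 z 75.11435148084182 rect c [628.5 -10.9] size [48.4  5.7] ang 4.0
   mean [626.8 -10.9  75. ] x-range 604.3673727670538 652.5445315030952
fin 55 z 75.5617274063855 rect c [624.   28.8] size [47.1  5.8] ang 4.0
   mean [624.1  28.7  75.1] x-range 600.6552513872485 647.4910482188154
fin 61 z 74.81254473193773 rect c [621.9  68.8] size [48.6  6.2] ang 3.9
   mean [621.3  68.4  74.4] x-range 597.6281962531559 646
[... 784 characters left out ...]
in 55 z 72.88383718435003 rect c [632.7 -12.5] size [49.7  9.5] ang 5.1
   mean [633.9 -13.1  71.3] x-range 607.7914733149184 657.7528237311761
fin 54 z 72.70462028427494 rect c [628.9  27.9] size [47.8  7.3] ang 3.7
   mean [629.9  26.5  71.3] x-range 605.1962514468456 652.9422624011771
fin 54 z 72.9233834632781 rect c [625.2  67. ] size [48.8  7.6] ang 3.9
   mean [628.5  66.5  71.1] x-range 600.5400172832328 649.4454449722575
fin 56 z 72.05593704296086 rect c [623.  107.6] size [46.6  8.6] ang 3.5
   mean [624.4 106.7  70.8] x-range 599.4883691263035 646.3070774632089
tri post [629.9 -38.8  70.2]
tri far [ 550.  -279.3   18.6]
tri near [ 466.3 -278.7   18.4]
tri cart c [624.2  48.4  48.3]
```

Top depth and triangulation agree with the expected heights: cartridge axes at about 18, post and fin tops at about 75. The two cameras differ by about 4 mm in x, which I'll check later. Next is a helper that gives shifts in tool axes.

```bash
cat > go.py <<'E'
import sys
from rig import *
import numpy as np
from scipy.spatial.transform import Rotation as Ro
# go.py x y z jawyaw : shift in tool axes + turn about tool y needed (tool pointing down)
x,y,z,yaw=map(float,sys.argv[1:5]); o=get_obs(); R=Ro.from_rotvec(o["tool_rot"]).as_matrix(); 
cur=np.degrees(np.arctan2(R[1,2],R[0,2])); d=R.T@(np.array([x,y,z])-o["tcp_pos"])
tilt=np.degrees(np.arccos(-R[2,1]))
print("t%.1f"%o["time"],"tcp",o["tcp_pos"].round(1),"yaw %.2f tilt %.2f"%(cur,tilt),"open %.3f"%o["opening"],"F",o["force"].round(1),"| shift",d.round(1),"wy %.2f"%((cur-yaw+180)%360-180),"j6 %.2f"%o["joint_pos"][5])
E
python3 go.py 551 -277 130 1
```

```text
t0.3 tcp [253.5 515.9 231. ] yaw 63.83 tilt 0.04 open 1.003 F [-0.9  0.2 -0.5] | shift [ 616.7  101.3 -580.3] wy 62.83 j6 -0.21
```

```bash
python3 -m handwheel '[{"fingers":120,"x":285,"y":20,"z":-270,"wy":62.8},{"fingers":120,"x":285,"y":20,"z":-270,"wy":62.8},{"fingers":120,"x":285,"y":20,"z":-270,"wy":62.8},{"fingers":120,"x":285,"y":20,"z":-270,"wy":62.8},{"fingers":120,"x":285,"y":20,"z":-270,"wy":62.8},{"fingers":120,"x":285,"y":20,"z":-270,"wy":62.8},{"fingers":120,"x":285,"y":20,"z":-270,"wy":62.8},{"fingers":120,"x":285,"y":20,"z":-270,"wy":62.8}]' 40; python3 go.py 551 -277 130 1
```

```text
t0.3 tcp [253.5 515.9 231. ] yaw 63.83 tilt 0.04 open 1.003 F [-0.9  0.2 -0.5] | shift [ 616.7  101.3 -580.3] wy 62.83 j6 -0.21$[0]: bad value
```

```bash
python3 -m handwheel '[{"fingers":120,"x":285,"y":20,"z":-270,"wx":0,"wy":62.8,"wz":0},{"fingers":120,"x":285,"y":20,"z":-270,"wx":0,"wy":62.8,"wz":0},{"fingers":120,"x":285,"y":20,"z":-270,"wx":0,"wy":62.8,"wz":0},{"fingers":120,"x":285,"y":20,"z":-270,"wx":0,"wy":62.8,"wz":0},{"fingers":120,"x":285,"y":20,"z":-270,"wx":0,"wy":62.8,"wz":0},{"fingers":120,"x":285,"y":20,"z":-270,"wx":0,"wy":62.8,"wz":0},{"fingers":120,"x":285,"y":20,"z":-270,"wx":0,"wy":62.8,"wz":0},{"fingers":120,"x":285,"y":20,"z":-270,"wx":0,"wy":62.8,"wz":0}]' 40; echo; python3 go.py 551 -277 130 1
```

```text
time: 1.1
tcp_pos: [390.7, 145.8, 211.4]
tool_rot: [-1.215, 1.199, -1.2]
force: [1.8, -0.1, -1.0]
opening: 0.527

t1.1 tcp [390.7 145.8 211.4] yaw 0.75 tilt 0.06 open 0.527 F [ 1.8 -0.1 -1. ] | shift [424.9  81.6 154.6] wy -0.25 j6 0.05
```

```bash
python3 -m handwheel '[{"fingers":120,"x":340,"y":20,"z":130,"wx":0,"wy":0,"wz":0},{"fingers":120,"x":340,"y":20,"z":130,"wx":0,"wy":0,"wz":0},{"fingers":120,"x":340,"y":20,"z":130,"wx":0,"wy":0,"wz":0},{"fingers":120,"x":340,"y":20,"z":130,"wx":0,"wy":0,"wz":0},{"fingers":120,"x":340,"y":20,"z":130,"wx":0,"wy":0,"wz":0},{"fingers":120,"x":340,"y":20,"z":130,"wx":0,"wy":0,"wz":0},{"fingers":120,"x":340,"y":20,"z":130,"wx":0,"wy":0,"wz":0},{"fingers":120,"x":340,"y":20,"z":130,"wx":0,"wy":0,"wz":0}]' >/dev/null
python3 -m handwheel '[{"fingers":120,"x":85,"y":62,"z":25,"wx":0,"wy":0,"wz":0},{"fingers":120,"x":85,"y":62,"z":25,"wx":0,"wy":0,"wz":0},{"fingers":120,"x":85,"y":62,"z":25,"wx":0,"wy":0,"wz":0},{"fingers":120,"x":85,"y":62,"z":25,"wx":0,"wy":0,"wz":0},{"fingers":120,"x":85,"y":62,"z":25,"wx":0,"wy":0,"wz":0}]' ; python3 go.py 551 -277.5 8 1
python3 - <<'E'
from h import *
t=read_camera("top")
cv2.imwrite("pics/t1.png",cv2.convertScaleAbs(cv2.resize(t["color"][180:330,340:500],None,fx=4,fy=4,interpolation=cv2.INTER_CUBIC),alpha=1.6))
E
```

```text
time: 2.4
tcp_pos: [553.3, -273.2, 130.2]
tool_rot: [-1.217, 1.195, -1.196]
force: [-0.7, 0.3, -0.1]
opening: 0.529
t2.4 tcp [ 553.3 -273.2  130.2] yaw 1.07 tilt 0.05 open 0.529 F [-0.7  0.3 -0.1] | shift [  4.2 122.2  -2.4] wy 0.07 j6 -0.67
```

View pics/t1.png

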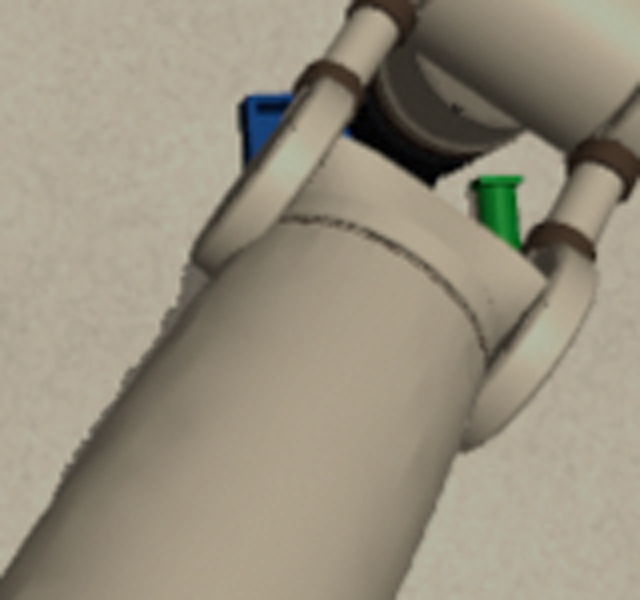

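The arm hides the tray at (330,400) in the crop, so this view adds nothing. The two-camera measurements agree to about 2 mm, so I'll descend and grip.

```bash
python3 -m handwheel '[{"fingers":120,"x":4,"y":40,"z":-2.5,"wx":0,"wy":0,"wz":0},{"fingers":120,"x":4,"y":80,"z":-2.5,"wx":0,"wy":0,"wz":0},{"fingers":120,"x":4,"y":100,"z":-2.5,"wx":0,"wy":0,"wz":0},{"fingers":120,"x":4,"y":110,"z":-2.5,"wx":0,"wy":0,"wz":0},{"fingers":120,"x":4,"y":118,"z":-2.5,"wx":0,"wy":0,"wz":0},{"fingers":120,"x":4,"y":122,"z":-2.5,"wx":0,"wy":0,"wz":0},{"fingers":120,"x":4,"y":122,"z":-2.5,"wx":0,"wy":0,"wz":0}]'; python3 go.py 551 -277.5 8 1
python3 -m handwheel '[{"fingers":255,"x":0,"y":0,"z":0,"wx":0,"wy":0,"wz":0},{"fingers":255,"x":0,"y":0,"z":0,"wx":0,"wy":0,"wz":0},{"fingers":255,"x":0,"y":0,"z":0,"wx":0,"wy":0,"wz":0},{"fingers":255,"x":0,"y":0,"z":0,"wx":0,"wy":0,"wz":0},{"fingers":255,"x":0,"y":0,"z":0,"wx":0,"wy":0,"wz":0},{"fingers":255,"x":0,"y":0,"z":0,"wx":0,"wy":0,"wz":0}]' 30;python3 go.py 551 -277.5 8 1
```

```text
time: 3.15
tcp_pos: [551.1, -278.4, 8.3]
tool_rot: [-1.218, 1.194, -1.197]
force: [0.1, 0.0, -0.7]
opening: 0.529
t3.1 tcp [ 551.1 -278.4    8.3] yaw 1.04 tilt 0.09 open 0.529 F [ 0.1  0.  -0.7] | shift [-0.9  0.3 -0.1] wy 0.04 j6 -0.68
time: 3.75
tcp_pos: [551.3, -278.8, 8.7]
tool_rot: [-1.217, 1.194, -1.198]
force: [-0.9, 0.8, 6.2]
opening: 0.273
t3.8 tcp [ 551.3 -278.8    8.7] yaw 1.02 tilt 0.12 open 0.273 F [-0.9  0.8  6.2] | shift [-1.3  0.7 -0.3] wy 0.02 j6 -0.68
```

```bash
python3 -m handwheel '[{"fingers":255,"x":0,"y":-25,"z":0,"wx":0,"wy":0,"wz":0},{"fingers":255,"x":0,"y":-60,"z":0,"wx":0,"wy":0,"wz":0},{"fingers":255,"x":-20,"y":-70,"z":-7,"wx":0,"wy":0,"wz":0},{"fingers":255,"x":-65,"y":-70,"z":-22,"wx":0,"wy":0,"wz":0},{"fingers":255,"x":-110,"y":-65,"z":-37,"wx":0,"wy":0,"wz":0},{"fingers":255,"x":-145,"y":-50,"z":-49,"wx":0,"wy":0,"wz":0},{"fingers":255,"x":-154,"y":-30,"z":-51,"wx":0,"wy":0,"wz":0},{"fingers":255,"x":-154,"y":-15,"z":-51,"wx":0,"wy":0,"wz":0}]'; python3 go.py 500 -125 4 1
```

```text
time: 4.55
tcp_pos: [495.4, -122.9, 21.1]
tool_rot: [-1.219, 1.196, -1.193]
force: [0.3, -0.5, -0.9]
opening: 0.273
t4.5 tcp [ 495.4 -122.9   21.1] yaw 1.16 tilt 0.11 open 0.273 F [ 0.3 -0.5 -0.9] | shift [ 2.2 17.1  4.6] wy 0.16 j6 -0.50
```

```bash
python3 -m handwheel '[{"fingers":255,"x":0,"y":8,"z":0,"wx":0,"wy":0,"wz":0},{"fingers":255,"x":0,"y":13,"z":0,"wx":0,"wy":0,"wz":0},{"fingers":255,"x":0,"y":16,"z":0,"wx":0,"wy":0,"wz":0},{"fingers":255,"x":0,"y":17,"z":0,"wx":0,"wy":0,"wz":0},{"fingers":255,"x":0,"y":17,"z":0,"wx":0,"wy":0,"wz":0}]'; python3 go.py 500 -125 3 1
```

```text
time: 5.05
tcp_pos: [497.1, -125.6, 5.7]
tool_rot: [-1.217, 1.195, -1.197]
force: [-0.9, -0.0, -1.3]
opening: 0.27
t5.0 tcp [ 497.1 -125.6    5.7] yaw 1.01 tilt 0.05 open 0.270 F [-0.9 -0.  -1.3] | shift [-0.5  2.7  2.9] wy 0.01 j6 -0.50
```

```bash
python3 -m handwheel '[{"fingers":255,"x":0,"y":1,"z":0,"wx":0,"wy":0,"wz":0},{"fingers":255,"x":0,"y":2,"z":0,"wx":0,"wy":0,"wz":0},{"fingers":255,"x":0,"y":2,"z":0,"wx":0,"wy":0,"wz":0}]'; python3 go.py 500 -125 3 1
```

```text
time: 5.35
tcp_pos: [497.1, -125.4, 3.7]
tool_rot: [-1.217, 1.195, -1.197]
force: [-1.5, 0.5, 2.1]
opening: 0.265
t5.3 tcp [ 497.1 -125.4    3.7] yaw 1.03 tilt 0.05 open 0.265 F [-1.5  0.5  2.1] | shift [-0.3  0.7  2.9] wy 0.03 j6 -0.50
```

```bash
python3 -m handwheel '[{"fingers":150,"x":0,"y":0.3,"z":0,"wx":0,"wy":0,"wz":0},{"fingers":120,"x":0,"y":0.3,"z":0,"wx":0,"wy":0,"wz":0},{"fingers":120,"x":0,"y":0.3,"z":0,"wx":0,"wy":0,"wz":0},{"fingers":120,"x":0,"y":-20,"z":0,"wx":0,"wy":0,"wz":0},{"fingers":120,"x":0,"y":-60,"z":0,"wx":0,"wy":0,"wz":0},{"fingers":60,"x":0,"y":-85,"z":0,"wx":0,"wy":8,"wz":0},{"fingers":0,"x":0,"y":-85,"z":0,"wx":0,"wy":16,"wz":0},{"fingers":0,"x":0,"y":-85,"z":0,"wx":0,"wy":24,"wz":0}]' >/dev/null; python3 -m handwheel '[{"fingers":0,"x":0,"y":0,"z":0,"wx":0,"wy":66,"wz":0},{"fingers":0,"x":0,"y":0,"z":0,"wx":0,"wy":66,"wz":0},{"fingers":0,"x":0,"y":0,"z":0,"wx":0,"wy":66,"wz":0},{"fingers":0,"x":0,"y":0,"z":0,"wx":0,"wy":66,"wz":0},{"fingers":0,"x":0,"y":0,"z":0,"wx":0,"wy":66,"wz":0},{"fingers":0,"x":0,"y":0,"z":0,"wx":0,"wy":66,"wz":0},{"fingers":0,"x":0,"y":0,"z":0,"wx":0,"wy":66,"wz":0},{"fingers":0,"x":0,"y":0,"z":0,"wx":0,"wy":66,"wz":0}]'; python3 go.py 497.2 -125.5 1 -89
python3 - <<'E'
from h import *
s=read_camera("scene"); W=cloud(s); g=s["color"]
cv2.imwrite("pics/s2.png",cv2.convertScaleAbs(cv2.resize(g[120:260,170:330],None,fx=4,fy=4,interpolation=cv2.INTER_CUBIC),alpha=1.2))
k=np.all((W>(450,-180,12))&(W<(545,-70,34)),2); w=W[k]; print(k.sum(), cv2.minAreaRect(w[:,:2].astype(np.float32)), w.max(0),w.min(0))
E
```

```text
time: 6.95
tcp_pos: [496.6, -125.0, 88.2]
tool_rot: [-0.014, 2.215, -2.215]
force: [-1.1, -0.7, 0.1]
opening: 0.996
t7.0 tcp [ 496.6 -125.    88.2] yaw -89.27 tilt 0.01 open 0.996 F [-1.1 -0.7  0.1] | shift [-0.6 87.2  0.5] wy -0.27 j6 1.08
141 ((499.3800048828125, -123.76976776123047), (60.451438903808594, 30.471853256225586), 86.92159271240234) [515.91154853 -93.75690733  27.46893529] [ 482.69135638 -154.37905054   12.56945065]
```

View pics/s2.png

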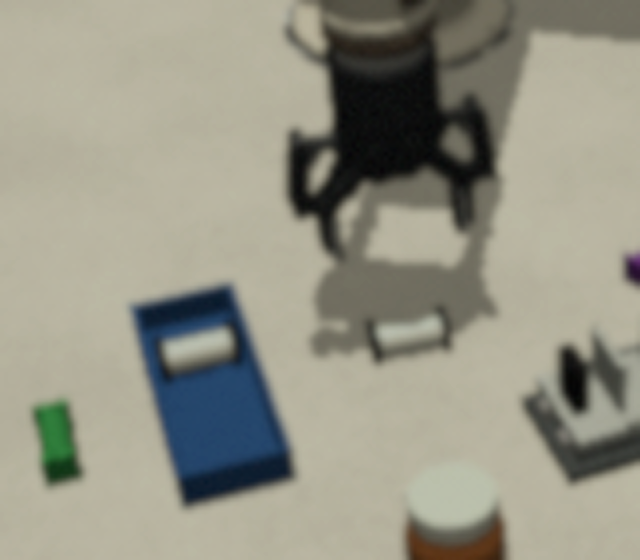

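The cartridge lies flat on the bench at crop (410,333), between the open fingers' plane, and the other one is still in the tray at (200,350). Scene depth puts it at (499,-124), which shows a scene bias of about +2 mm in x.

```bash
python3 -m handwheel '[{"fingers":0,"x":0,"y":35,"z":-1,"wx":0,"wy":0,"wz":0},{"fingers":0,"x":0,"y":60,"z":-1,"wx":0,"wy":0,"wz":0},{"fingers":0,"x":0,"y":75,"z":-1,"wx":0,"wy":0,"wz":0},{"fingers":0,"x":0,"y":82,"z":-1,"wx":0,"wy":0,"wz":0},{"fingers":0,"x":0,"y":86,"z":-1,"wx":0,"wy":0,"wz":0},{"fingers":0,"x":0,"y":86,"z":-1,"wx":0,"wy":0,"wz":0}]'; python3 go.py 497 -124 2 -89
python3 -m handwheel '[{"fingers":255,"x":0,"y":0,"z":0,"wx":0,"wy":0,"wz":0},{"fingers":255,"x":0,"y":0,"z":0,"wx":0,"wy":0,"wz":0},{"fingers":255,"x":0,"y":0,"z":0,"wx":0,"wy":0,"wz":0},{"fingers":255,"x":0,"y":0,"z":0,"wx":0,"wy":0,"wz":0},{"fingers":255,"x":0,"y":0,"z":0,"wx":0,"wy":0,"wz":0},{"fingers":255,"x":0,"y":0,"z":0,"wx":0,"wy":0,"wz":0}]' 30;python3 go.py 497 -124 2 -89
```

```text
time: 7.6
tcp_pos: [496.9, -124.3, 2.5]
tool_rot: [-0.02, 2.212, -2.212]
force: [-0.3, 0.2, 0.0]
opening: 0.998
t7.6 tcp [ 496.9 -124.3    2.5] yaw -88.94 tilt 0.02 open 0.998 F [-0.3  0.2  0. ] | shift [-0.1  0.5 -0.2] wy 0.06 j6 1.07
time: 8.2
tcp_pos: [497.7, -124.6, 3.6]
tool_rot: [-0.018, 2.21, -2.213]
force: [-1.5, 0.5, 6.0]
opening: 0.7
t8.2 tcp [ 497.7 -124.6    3.6] yaw -88.96 tilt 0.12 open 0.700 F [-1.5  0.5  6. ] | shift [ 0.7  1.6 -0.6] wy 0.04 j6 1.07
```

```bash
python3 -m handwheel '[{"fingers":255,"x":0,"y":-25,"z":0,"wx":0,"wy":0,"wz":0},{"fingers":255,"x":0,"y":-65,"z":0,"wx":0,"wy":-5,"wz":0},{"fingers":255,"x":0,"y":-105,"z":0,"wx":0,"wy":-13,"wz":0},{"fingers":255,"x":0,"y":-135,"z":0,"wx":0,"wy":-21,"wz":0},{"fingers":255,"x":-20,"y":-135,"z":-20,"wx":0,"wy":-29,"wz":0},{"fingers":255,"x":-50,"y":-135,"z":-50,"wx":0,"wy":-37,"wz":0},{"fingers":255,"x":-80,"y":-135,"z":-80,"wx":0,"wy":-45,"wz":0},{"fingers":255,"x":-90,"y":-135,"z":-90,"wx":0,"wy":-53,"wz":0}]' ; python3 go.py 627.3 9 125 4.3
```

```text
time: 9.0
tcp_pos: [587.0, -29.9, 137.8]
tool_rot: [-0.847, 1.648, -1.649]
force: [-0.4, -1.2, -0.0]
opening: 0.702
t9.0 tcp [587.  -29.9 137.8] yaw -35.50 tilt 0.11 open 0.702 F [-0.4 -1.2 -0. ] | shift [-55.1  12.9  10.2] wy -39.80 j6 0.36
```

```bash
python3 -m handwheel '[{"fingers":255,"x":-20,"y":0,"z":4,"wx":0,"wy":-8,"wz":0},{"fingers":255,"x":-55,"y":5,"z":10,"wx":0,"wy":-16,"wz":0},{"fingers":255,"x":-55,"y":10,"z":10,"wx":0,"wy":-24,"wz":0},{"fingers":255,"x":-55,"y":13,"z":10,"wx":0,"wy":-32,"wz":0},{"fingers":255,"x":-55,"y":13,"z":10,"wx":0,"wy":-38.5,"wz":0},{"fingers":255,"x":-55,"y":13,"z":10,"wx":0,"wy":-38.5,"wz":0}]' ; python3 go.py 627.3 9 36 4.3
python3 - <<'E'
from h import *
s=read_camera("scene");t=read_camera("top")
a=cv2.resize(s["color"][130:240,270:420],None,fx=4,fy=4,interpolation=cv2.INTER_CUBIC)
cv2.imwrite("pics/s3.png",cv2.convertScaleAbs(a,alpha=1.2))
E
```

```text
time: 9.6
tcp_pos: [625.3, 6.2, 124.1]
tool_rot: [-1.23, 1.176, -1.176]
force: [0.2, -0.4, -0.5]
opening: 0.699
t9.6 tcp [625.3   6.2 124.1] yaw 2.56 tilt 0.02 open 0.699 F [ 0.2 -0.4 -0.5] | shift [-2.7 88.1  2.1] wy -1.74 j6 -0.23
```

View pics/s3.png

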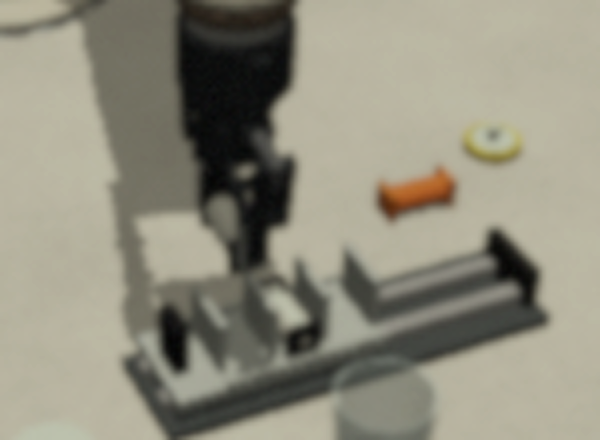

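The cartridge is held above the well next to the post (gripper at crop (245,200)), and the carrier and its neighbours are undisturbed. I'll align and descend.

```bash
python3 -m handwheel '[{"fingers":255,"x":-2.7,"y":0,"z":2,"wx":0,"wy":-1.7,"wz":0},{"fingers":255,"x":-2.7,"y":20,"z":2,"wx":0,"wy":-1.7,"wz":0},{"fingers":255,"x":-2.7,"y":25,"z":2,"wx":0,"wy":-1.7,"wz":0},{"fingers":255,"x":-2.7,"y":25,"z":2,"wx":0,"wy":-1.7,"wz":0}]' ; python3 go.py 627.3 9 36 4.3
python3 -m handwheel '[{"fingers":255,"x":0,"y":12,"z":0,"wx":0,"wy":0,"wz":0},{"fingers":255,"x":0,"y":24,"z":0,"wx":0,"wy":0,"wz":0},{"fingers":255,"x":0,"y":36,"z":0,"wx":0,"wy":0,"wz":0},{"fingers":255,"x":0,"y":36,"z":0,"wx":0,"wy":0,"wz":0}]' ; python3 go.py 627.3 9 36 4.3
```

```text
time: 10.1
tcp_pos: [626.4, 9.1, 98.1]
tool_rot: [-1.245, 1.157, -1.153]
force: [-0.8, 0.3, -0.7]
opening: 0.697
t10.1 tcp [626.4   9.1  98.1] yaw 4.22 tilt 0.16 open 0.697 F [-0.8  0.3 -0.7] | shift [ 0.3 62.1  1.1] wy -0.08 j6 -0.25
time: 10.5
tcp_pos: [625.4, 9.2, 60.4]
tool_rot: [-1.246, 1.159, -1.152]
force: [-0.4, 0.1, -1.7]
opening: 0.701
t10.5 tcp [625.4   9.2  60.4] yaw 4.22 tilt 0.28 open 0.701 F [-0.4  0.1 -1.7] | shift [ 0.4 24.4  2. ] wy -0.08 j6 -0.25
```

```bash
python3 -m handwheel '[{"fingers":255,"x":0,"y":8,"z":1.5,"wx":0,"wy":0,"wz":0},{"fingers":255,"x":0,"y":15,"z":1.5,"wx":0,"wy":0,"wz":0},{"fingers":255,"x":0,"y":19,"z":1.5,"wx":0,"wy":0,"wz":0},{"fingers":255,"x":0,"y":22,"z":1.5,"wx":0,"wy":0,"wz":0},{"fingers":255,"x":0,"y":22,"z":1.5,"wx":0,"wy":0,"wz":0}]' ; python3 go.py 627.3 9 36 4.3
```

```text
time: 11.0
tcp_pos: [628.6, 9.1, 40.8]
tool_rot: [-1.244, 1.155, -1.154]
force: [0.9, 0.1, -0.6]
opening: 0.701
t11.0 tcp [628.6   9.1  40.8] yaw 4.23 tilt 0.04 open 0.701 F [ 0.9  0.1 -0.6] | shift [-0.   4.8 -1.3] wy -0.07 j6 -0.25
```

```bash
python3 -m handwheel '[{"fingers":255,"x":0,"y":2,"z":-0.5,"wx":0,"wy":0,"wz":0},{"fingers":255,"x":0,"y":3,"z":-0.5,"wx":0,"wy":0,"wz":0},{"fingers":255,"x":0,"y":3.5,"z":-0.5,"wx":0,"wy":0,"wz":0},{"fingers":255,"x":0,"y":3.5,"z":-0.5,"wx":0,"wy":0,"wz":0}]' ; python3 go.py 627.3 9 36 4.3
```

```text
time: 11.4
tcp_pos: [628.4, 9.0, 37.8]
tool_rot: [-1.243, 1.155, -1.155]
force: [-0.2, -0.0, -0.3]
opening: 0.7
t11.4 tcp [628.4   9.   37.8] yaw 4.23 tilt 0.01 open 0.700 F [-0.2 -0.  -0.3] | shift [-0.1  1.8 -1.1] wy -0.07 j6 -0.25
```

```bash
python3 -m handwheel '[{"fingers":255,"x":0,"y":0.7,"z":-0.5,"wx":0,"wy":0,"wz":0},{"fingers":255,"x":0,"y":1.5,"z":-0.5,"wx":0,"wy":0,"wz":0},{"fingers":255,"x":0,"y":1.5,"z":-0.5,"wx":0,"wy":0,"wz":0}]' ; python3 go.py 627.3 9 36 4.3
```

```text
time: 11.7
tcp_pos: [627.7, 9.0, 36.2]
tool_rot: [-1.243, 1.155, -1.154]
force: [0.9, 1.9, -0.3]
opening: 0.7
t11.7 tcp [627.7   9.   36.2] yaw 4.23 tilt 0.01 open 0.700 F [ 0.9  1.9 -0.3] | shift [-0.1  0.2 -0.4] wy -0.07 j6 -0.25
```

```bash
python3 -m handwheel '[{"fingers":255,"x":0,"y":1,"z":0,"wx":0,"wy":0,"wz":0},{"fingers":255,"x":0,"y":1,"z":0,"wx":0,"wy":0,"wz":0}]'
python3 -m handwheel '[{"fingers":60,"x":0,"y":0,"z":0,"wx":0,"wy":0,"wz":0},{"fingers":30,"x":0,"y":0,"z":0,"wx":0,"wy":0,"wz":0},{"fingers":30,"x":0,"y":0,"z":0,"wx":0,"wy":0,"wz":0},{"fingers":30,"x":0,"y":-20,"z":0,"wx":0,"wy":0,"wz":0},{"fingers":30,"x":0,"y":-60,"z":0,"wx":0,"wy":0,"wz":0},{"fingers":60,"x":0,"y":-100,"z":0,"wx":0,"wy":0,"wz":0},{"fingers":120,"x":0,"y":-110,"z":0,"wx":0,"wy":0,"wz":0},{"fingers":120,"x":50,"y":-110,"z":0,"wx":0,"wy":0,"wz":0}]'
python3 go.py 467 -277.5 110 1
```

```text
time: 11.9
tcp_pos: [628.0, 8.9, 35.6]
tool_rot: [-1.243, 1.154, -1.155]
force: [-1.0, 0.1, 3.4]
opening: 0.699
time: 12.7
tcp_pos: [633.2, -36.9, 148.3]
tool_rot: [-1.242, 1.146, -1.152]
force: [1.7, -0.5, -0.4]
opening: 0.527
t12.7 tcp [633.2 -36.9 148.3] yaw 4.61 tilt 0.30 open 0.527 F [ 1.7 -0.5 -0.4] | shift [ 226.5   37.2 -185.2] wy 3.61 j6 -0.33
```

```bash
python3 -m handwheel '[{"fingers":120,"x":226,"y":0,"z":-185,"wx":0,"wy":3.6,"wz":0},{"fingers":120,"x":226,"y":0,"z":-185,"wx":0,"wy":3.6,"wz":0},{"fingers":120,"x":226,"y":0,"z":-185,"wx":0,"wy":3.6,"wz":0},{"fingers":120,"x":226,"y":0,"z":-185,"wx":0,"wy":3.6,"wz":0},{"fingers":120,"x":226,"y":37,"z":-185,"wx":0,"wy":3.6,"wz":0},{"fingers":120,"x":226,"y":37,"z":-185,"wx":0,"wy":3.6,"wz":0},{"fingers":120,"x":226,"y":37,"z":-185,"wx":0,"wy":3.6,"wz":0},{"fingers":120,"x":226,"y":37,"z":-185,"wx":0,"wy":3.6,"wz":0}]' >/dev/null; python3 go.py 467 -277.5 8 1
python3 - <<'E'
from h import *
np.set_printoptions(precision=1,suppress=True)
t=read_camera("top"); W=cloud(t)
k=np.all((W>(585,-6,45))&(W<(670,24,66)),2); w=W[k]; print(k.sum(), w.mean(0),w.min(0),w.max(0))
k=np.all((W>(585,34,45))&(W<(670,64,66)),2); w=W[k]; print(k.sum(), w.mean(0),w.min(0),w.max(0))
cv2.imwrite("pics/t4.png",cv2.convertScaleAbs(cv2.resize(t["color"][170:280,195:395],None,fx=4,fy=4,interpolation=cv2.INTER_CUBIC),alpha=1.6))
E
```

```text
t13.5 tcp [ 462.8 -280.   107.3] yaw 0.49 tilt 0.12 open 0.529 F [ 0.7 -0.4 -0. ] | shift [-2.3 99.3  4.4] wy -0.51 j6 -0.78
260 [626.6   9.1  54.9] [596.6  -2.6  45.1] [657.4  21.9  62.7]
255 [624.   48.2  54.5] [593.2  34.4  45.2] [655.   63.1  63.1]
```

View pics/t4.png

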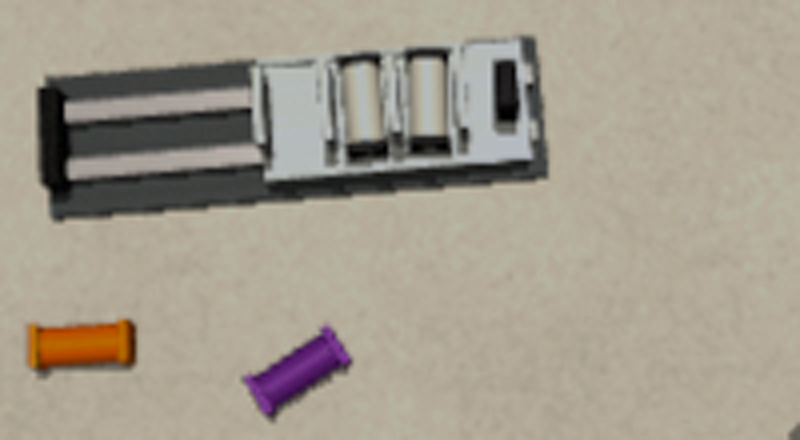

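Cartridge 1 lies flat in the well by the post at crop (428,100), parallel to cartridge_c at (363,105), with the third well empty. Depth gives the same top height for both (about 55), and they sit 39 mm apart. Now the second cartridge.

```bash
python3 -m handwheel '[{"fingers":120,"x":-2.3,"y":0,"z":4,"wx":0,"wy":-0.5,"wz":0},{"fingers":120,"x":-2.3,"y":40,"z":4,"wx":0,"wy":-0.5,"wz":0},{"fingers":120,"x":-2.3,"y":75,"z":4,"wx":0,"wy":-0.5,"wz":0},{"fingers":120,"x":-2.3,"y":90,"z":4,"wx":0,"wy":-0.5,"wz":0},{"fingers":120,"x":-2.3,"y":96,"z":4,"wx":0,"wy":-0.5,"wz":0},{"fingers":120,"x":-2.3,"y":98.5,"z":4,"wx":0,"wy":-0.5,"wz":0},{"fingers":120,"x":-2.3,"y":98.5,"z":4,"wx":0,"wy":-0.5,"wz":0}]'; python3 go.py 467 -277.5 8 1
python3 -m handwheel '[{"fingers":255,"x":0,"y":0,"z":0,"wx":0,"wy":0,"wz":0},{"fingers":255,"x":0,"y":0,"z":0,"wx":0,"wy":0,"wz":0},{"fingers":255,"x":0,"y":0,"z":0,"wx":0,"wy":0,"wz":0},{"fingers":255,"x":0,"y":0,"z":0,"wx":0,"wy":0,"wz":0},{"fingers":255,"x":0,"y":0,"z":0,"wx":0,"wy":0,"wz":0},{"fingers":255,"x":0,"y":0,"z":0,"wx":0,"wy":0,"wz":0}]' 30;python3 go.py 500 -125 4 1
```

```text
time: 14.25
tcp_pos: [468.8, -278.2, 11.1]
tool_rot: [-1.219, 1.192, -1.196]
force: [-0.5, -0.0, 0.5]
opening: 0.526
t14.2 tcp [ 468.8 -278.2   11.1] yaw 1.16 tilt 0.14 open 0.526 F [-0.5 -0.   0.5] | shift [-0.8  3.1 -1.8] wy 0.16 j6 -0.78
time: 14.85
tcp_pos: [468.6, -278.5, 11.4]
tool_rot: [-1.218, 1.193, -1.197]
force: [-1.0, 0.4, 6.6]
opening: 0.265
t14.8 tcp [ 468.6 -278.5   11.4] yaw 1.12 tilt 0.15 open 0.265 F [-1.   0.4  6.6] | shift [-152.9    7.2   34.3] wy 0.12 j6 -0.78
```

```bash
python3 -m handwheel '[{"fingers":255,"x":0,"y":-25,"z":0,"wx":0,"wy":0,"wz":0},{"fingers":255,"x":0,"y":-60,"z":0,"wx":0,"wy":0,"wz":0},{"fingers":255,"x":-20,"y":-70,"z":5,"wx":0,"wy":0,"wz":0},{"fingers":255,"x":-65,"y":-70,"z":15,"wx":0,"wy":0,"wz":0},{"fingers":255,"x":-110,"y":-60,"z":25,"wx":0,"wy":0,"wz":0},{"fingers":255,"x":-145,"y":-40,"z":33,"wx":0,"wy":0,"wz":0},{"fingers":255,"x":-153,"y":-20,"z":34,"wx":0,"wy":0,"wz":0},{"fingers":255,"x":-153,"y":-10,"z":34,"wx":0,"wy":0,"wz":0}]'>/dev/null;  python3 -m handwheel '[{"fingers":255,"x":0,"y":7,"z":0,"wx":0,"wy":0,"wz":0},{"fingers":255,"x":0,"y":10,"z":0,"wx":0,"wy":0,"wz":0},{"fingers":255,"x":0,"y":12,"z":0,"wx":0,"wy":0,"wz":0},{"fingers":255,"x":0,"y":12,"z":0,"wx":0,"wy":0,"wz":0}]';python3 go.py 500 -125 6.4 1
```

```text
time: 16.05
tcp_pos: [499.0, -124.9, 8.2]
tool_rot: [-1.218, 1.195, -1.196]
force: [0.6, 0.3, -0.3]
opening: 0.268
t16.1 tcp [ 499.  -124.9    8.2] yaw 1.06 tilt 0.05 open 0.268 F [ 0.6  0.3 -0.3] | shift [0.1 1.8 1. ] wy 0.06 j6 -0.50
```

```bash
python3 -m handwheel '[{"fingers":255,"x":0,"y":1,"z":0,"wx":0,"wy":0,"wz":0},{"fingers":255,"x":0,"y":2,"z":0,"wx":0,"wy":0,"wz":0},{"fingers":255,"x":0,"y":2,"z":0,"wx":0,"wy":0,"wz":0}]'; python3 go.py 500 -125 6 1
```

```text
time: 16.35
tcp_pos: [499.1, -124.4, 6.4]
tool_rot: [-1.218, 1.194, -1.196]
force: [-1.3, -0.1, 2.8]
opening: 0.263
t16.4 tcp [ 499.1 -124.4    6.4] yaw 1.13 tilt 0.06 open 0.263 F [-1.3 -0.1  2.8] | shift [0.6 0.4 0.9] wy 0.13 j6 -0.50
```

Contact (2.8 N). I'll release, rise and turn as before.

```bash
python3 -m handwheel '[{"fingers":150,"x":0,"y":0.3,"z":0,"wx":0,"wy":0,"wz":0},{"fingers":120,"x":0,"y":0.3,"z":0,"wx":0,"wy":0,"wz":0},{"fingers":120,"x":0,"y":0.3,"z":0,"wx":0,"wy":0,"wz":0},{"fingers":120,"x":0,"y":-20,"z":0,"wx":0,"wy":0,"wz":0},{"fingers":120,"x":0,"y":-60,"z":0,"wx":0,"wy":0,"wz":0},{"fingers":60,"x":0,"y":-83,"z":0,"wx":0,"wy":8,"wz":0},{"fingers":0,"x":0,"y":-83,"z":0,"wx":0,"wy":16,"wz":0},{"fingers":0,"x":0,"y":-83,"z":0,"wx":0,"wy":24,"wz":0}]' >/dev/null; python3 -m handwheel '[{"fingers":0,"x":0,"y":0,"z":0,"wx":0,"wy":66,"wz":0},{"fingers":0,"x":0,"y":0,"z":0,"wx":0,"wy":66,"wz":0},{"fingers":0,"x":0,"y":0,"z":0,"wx":0,"wy":66,"wz":0},{"fingers":0,"x":0,"y":0,"z":0,"wx":0,"wy":66,"wz":0},{"fingers":0,"x":0,"y":0,"z":0,"wx":0,"wy":66,"wz":0},{"fingers":0,"x":0,"y":0,"z":0,"wx":0,"wy":66,"wz":0},{"fingers":0,"x":0,"y":0,"z":0,"wx":0,"wy":66,"wz":0},{"fingers":0,"x":0,"y":0,"z":0,"wx":0,"wy":66,"wz":0}]'>/dev/null; python3 go.py 499.2 -123.5 2 -89
python3 - <<'E'
from h import *
s=read_camera("scene"); W=cloud(s)
k=np.all((W>(450,-180,12))&(W<(545,-70,34)),2); w=W[k]; print(k.sum(), cv2.minAreaRect(w[:,:2].astype(np.float32)), w.max(0),w.min(0))
E
```

```text
t17.9 tcp [ 498.5 -123.9   88.6] yaw -89.17 tilt 0.01 open 0.997 F [ 0.4  0.7 -0.7] | shift [-0.7 86.6 -0.3] wy -0.17 j6 1.08
143 ((503.03228759765625, -123.42060089111328), (28.44377326965332, 60.12043762207031), 1.7016369104385376) [518.07165584 -93.09860883  28.66623986] [ 489.3611232 -153.7579202   12.0820621]
```

```bash
python3 -m handwheel '[{"fingers":0,"x":-1,"y":35,"z":0,"wx":0,"wy":0,"wz":0},{"fingers":0,"x":-1,"y":60,"z":0,"wx":0,"wy":0,"wz":0},{"fingers":0,"x":-1,"y":75,"z":0,"wx":0,"wy":0,"wz":0},{"fingers":0,"x":-1,"y":82,"z":0,"wx":0,"wy":0,"wz":0},{"fingers":0,"x":-1,"y":86,"z":0,"wx":0,"wy":0,"wz":0},{"fingers":0,"x":-1,"y":86,"z":0,"wx":0,"wy":0,"wz":0}]'; python3 go.py 499.5 -123.5 2 -89
python3 -m handwheel '[{"fingers":255,"x":0,"y":0,"z":0,"wx":0,"wy":0,"wz":0},{"fingers":255,"x":0,"y":0,"z":0,"wx":0,"wy":0,"wz":0},{"fingers":255,"x":0,"y":0,"z":0,"wx":0,"wy":0,"wz":0},{"fingers":255,"x":0,"y":0,"z":0,"wx":0,"wy":0,"wz":0},{"fingers":255,"x":0,"y":0,"z":0,"wx":0,"wy":0,"wz":0},{"fingers":255,"x":0,"y":0,"z":0,"wx":0,"wy":0,"wz":0}]' 30;python3 go.py 499 -124 2 -89
```

```text
time: 18.6
tcp_pos: [499.9, -124.0, 3.0]
tool_rot: [-0.022, 2.211, -2.211]
force: [-0.2, 0.3, 0.2]
opening: 0.999
t18.6 tcp [ 499.9 -124.     3. ] yaw -88.84 tilt 0.02 open 0.999 F [-0.2  0.3  0.2] | shift [ 0.4  1.  -0.6] wy 0.16 j6 1.07
time: 19.2
tcp_pos: [500.6, -124.4, 3.9]
tool_rot: [-0.02, 2.21, -2.212]
force: [-0.8, 0.3, 6.0]
opening: 0.697
t19.2 tcp [ 500.6 -124.4    3.9] yaw -88.87 tilt 0.11 open 0.697 F [-0.8  0.3  6. ] | shift [ 1.6  1.9 -0.4] wy 0.13 j6 1.07
```

```bash
python3 -m handwheel '[{"fingers":255,"x":0,"y":-25,"z":0,"wx":0,"wy":0,"wz":0},{"fingers":255,"x":0,"y":-65,"z":0,"wx":0,"wy":-5,"wz":0},{"fingers":255,"x":0,"y":-105,"z":0,"wx":0,"wy":-13,"wz":0},{"fingers":255,"x":0,"y":-138,"z":-10,"wx":0,"wy":-21,"wz":0},{"fingers":255,"x":-15,"y":-138,"z":-40,"wx":0,"wy":-29,"wz":0},{"fingers":255,"x":-35,"y":-138,"z":-80,"wx":0,"wy":-37,"wz":0},{"fingers":255,"x":-60,"y":-138,"z":-120,"wx":0,"wy":-45,"wz":0},{"fingers":255,"x":-80,"y":-138,"z":-160,"wx":0,"wy":-53,"wz":0}]' ; python3 go.py 621.5 88.7 125 4.3
```

```text
time: 20.0
tcp_pos: [577.3, 39.1, 140.9]
tool_rot: [-0.848, 1.649, -1.65]
force: [0.1, -1.1, -0.6]
opening: 0.693
t20.0 tcp [577.3  39.1 140.9] yaw -35.56 tilt 0.04 open 0.693 F [ 0.1 -1.1 -0.6] | shift [-66.1  15.9   7.1] wy -39.86 j6 0.48
```

```bash
python3 -m handwheel '[{"fingers":255,"x":-25,"y":0,"z":3,"wx":0,"wy":-8,"wz":0},{"fingers":255,"x":-60,"y":5,"z":7,"wx":0,"wy":-16,"wz":0},{"fingers":255,"x":-65,"y":10,"z":7,"wx":0,"wy":-24,"wz":0},{"fingers":255,"x":-65,"y":16,"z":7,"wx":0,"wy":-32,"wz":0},{"fingers":255,"x":-65,"y":16,"z":7,"wx":0,"wy":-39.5,"wz":0},{"fingers":255,"x":-65,"y":16,"z":7,"wx":0,"wy":-39.5,"wz":0},{"fingers":255,"x":-65,"y":16,"z":7,"wx":0,"wy":-39.5,"wz":0}]'>/dev/null ; python3 go.py 621.5 88.7 98 4.3
```

```text
t20.7 tcp [620.2  86.1 124.7] yaw 3.46 tilt 0.01 open 0.693 F [-0.8  0.3  0.3] | shift [-2.5 26.7  1.5] wy -0.84 j6 -0.11
```

```bash
python3 -m handwheel '[{"fingers":255,"x":-2.5,"y":0,"z":1.5,"wx":0,"wy":-0.8,"wz":0},{"fingers":255,"x":-2.5,"y":20,"z":1.5,"wx":0,"wy":-0.8,"wz":0},{"fingers":255,"x":-2.5,"y":26,"z":1.5,"wx":0,"wy":-0.8,"wz":0},{"fingers":255,"x":-2.5,"y":26,"z":1.5,"wx":0,"wy":-0.8,"wz":0}]' >/dev/null; python3 go.py 621.5 88.7 36 4.3
python3 -m handwheel '[{"fingers":255,"x":0,"y":12,"z":0.5,"wx":0,"wy":0,"wz":0},{"fingers":255,"x":0,"y":24,"z":0.5,"wx":0,"wy":0,"wz":0},{"fingers":255,"x":0,"y":36,"z":0.5,"wx":0,"wy":0,"wz":0},{"fingers":255,"x":0,"y":44,"z":0.5,"wx":0,"wy":0,"wz":0},{"fingers":255,"x":0,"y":52,"z":0.5,"wx":0,"wy":0,"wz":0},{"fingers":255,"x":0,"y":56,"z":0.5,"wx":0,"wy":0,"wz":0},{"fingers":255,"x":0,"y":56,"z":0.5,"wx":0,"wy":0,"wz":0}]' >/dev/null; python3 go.py 621.5 88.7 36 4.3
```

```text
t21.1 tcp [620.5  88.8  97.4] yaw 4.40 tilt 0.17 open 0.695 F [-0.8 -0.3  0.1] | shift [ 0.2 61.4  1.2] wy 0.10 j6 -0.13
t21.8 tcp [621.6  88.8  42. ] yaw 4.43 tilt 0.07 open 0.696 F [-0.1  0.2 -0.4] | shift [ 0.1  6.  -0.1] wy 0.13 j6 -0.13
```

```bash
python3 -m handwheel '[{"fingers":255,"x":0,"y":2,"z":0,"wx":0,"wy":0,"wz":0},{"fingers":255,"x":0,"y":4,"z":0,"wx":0,"wy":0,"wz":0},{"fingers":255,"x":0,"y":5,"z":0,"wx":0,"wy":0,"wz":0},{"fingers":255,"x":0,"y":5,"z":0,"wx":0,"wy":0,"wz":0}]' >/dev/null; python3 go.py 621.5 88.7 36 4.3
python3 -m handwheel '[{"fingers":255,"x":0,"y":1,"z":0,"wx":0,"wy":0,"wz":0},{"fingers":255,"x":0,"y":1,"z":0,"wx":0,"wy":0,"wz":0}]'
```

```text
t22.2 tcp [622.1  88.8  37.8] yaw 4.43 tilt 0.00 open 0.694 F [-0.6 -0.2 -0.2] | shift [ 0.   1.8 -0.6] wy 0.13 j6 -0.13
time: 22.4
tcp_pos: [622.1, 88.8, 36.8]
tool_rot: [-1.245, 1.152, -1.152]
force: [0.8, 0.7, 0.2]
opening: 0.694
```

```bash
python3 -m handwheel '[{"fingers":255,"x":0,"y":0.8,"z":0,"wx":0,"wy":0,"wz":0},{"fingers":255,"x":0,"y":1.2,"z":0,"wx":0,"wy":0,"wz":0},{"fingers":255,"x":0,"y":1.2,"z":0,"wx":0,"wy":0,"wz":0}]'
python3 -m handwheel '[{"fingers":60,"x":0,"y":0,"z":0,"wx":0,"wy":0,"wz":0},{"fingers":30,"x":0,"y":0,"z":0,"wx":0,"wy":0,"wz":0},{"fingers":30,"x":0,"y":0,"z":0,"wx":0,"wy":0,"wz":0},{"fingers":30,"x":0,"y":-20,"z":0,"wx":0,"wy":0,"wz":0},{"fingers":30,"x":0,"y":-60,"z":0,"wx":0,"wy":0,"wz":0},{"fingers":60,"x":0,"y":-100,"z":0,"wx":0,"wy":0,"wz":0},{"fingers":255,"x":0,"y":-120,"z":0,"wx":0,"wy":0,"wz":0},{"fingers":255,"x":40,"y":-120,"z":0,"wx":0,"wy":0,"wz":0}]'
python3 go.py 633 -75 150 4.3
```

```text
time: 22.7
tcp_pos: [622.2, 88.8, 36.0]
tool_rot: [-1.245, 1.152, -1.152]
force: [-0.7, -0.5, 2.4]
opening: 0.697
time: 23.5
tcp_pos: [627.7, 52.0, 160.6]
tool_rot: [-1.24, 1.142, -1.152]
force: [0.8, -1.1, -0.0]
opening: 0.438
t23.5 tcp [627.7  52.  160.6] yaw 4.73 tilt 0.49 open 0.438 F [ 0.8 -1.1 -0. ] | shift [127.   10.5  -5.3] wy 0.43 j6 -0.19
```

```bash
python3 -m handwheel '[{"fingers":255,"x":127,"y":10,"z":-5,"wx":0,"wy":0.4,"wz":0},{"fingers":255,"x":127,"y":10,"z":-5,"wx":0,"wy":0.4,"wz":0},{"fingers":255,"x":127,"y":10,"z":-5,"wx":0,"wy":0.4,"wz":0},{"fingers":255,"x":127,"y":10,"z":-5,"wx":0,"wy":0.4,"wz":0},{"fingers":255,"x":127,"y":10,"z":-5,"wx":0,"wy":0.4,"wz":0}]' >/dev/null; python3 go.py 633 -77 52 4.3
python3 - <<'E'
from h import *
np.set_printoptions(precision=1,suppress=True)
t=read_camera("top"); W=cloud(t)
for a in(9,48.5,88):
    k=np.all((W>(585,a-15,42))&(W<(670,a+15,66)),2); w=W[k]; r=cv2.minAreaRect(w[:,:2].astype(np.float32));print(k.sum(), w.mean(0),w.min(0),w.max(0),r[1],r[2])
cv2.imwrite("pics/t5.png",cv2.convertScaleAbs(cv2.resize(t["color"][165:280,195:395],None,fx=4,fy=4,interpolation=cv2.INTER_CUBIC),alpha=1.6))
E
```

```text
t24.0 tcp [629.8 -78.3 145.4] yaw 3.95 tilt 0.04 open 0.005 F [ 0.4  0.9 -0.6] | shift [-1.  93.4  3.3] wy -0.35 j6 -0.38
3 [656.6  -0.1  56.6] [656.3  -2.5  54.7] [657.1   2.3  57.6] (4.819548606872559, 0.7514290809631348) 89.25696563720703
30 [644.7  58.7  54.4] [630.4  52.6  45.4] [652.7  63.1  60.9] (10.39936637878418, 22.300739288330078) 87.96853637695312
263 [620.3  87.5  54.2] [590.4  73.1  43. ] [651.5 101.8  61.2] (61.458003997802734, 24.839107513427734) 4.300381660461426
```

View pics/t5.png

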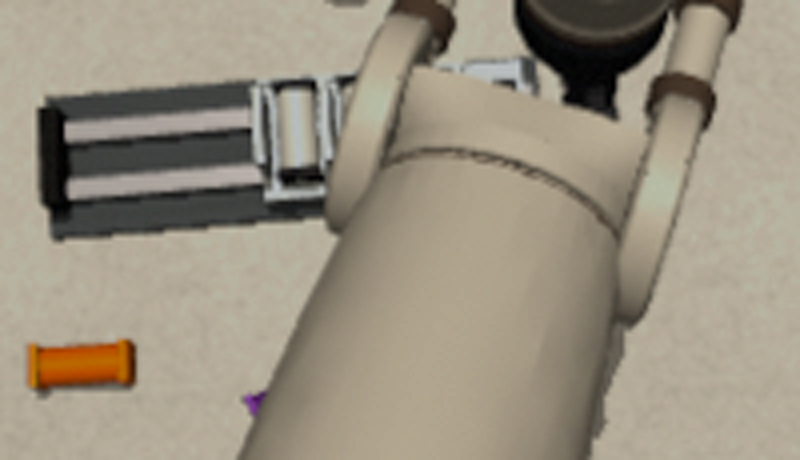

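The second cartridge lies flat in the far well at crop (300,130), at 4.3° and with its top at 54–55. The arm hides the rest. Next I'll go down behind the post and push.

```bash
python3 -m handwheel '[{"fingers":255,"x":0,"y":40,"z":3,"wx":0,"wy":-0.3,"wz":0},{"fingers":255,"x":0,"y":75,"z":3,"wx":0,"wy":-0.3,"wz":0},{"fingers":255,"x":0,"y":93,"z":3,"wx":0,"wy":-0.3,"wz":0},{"fingers":255,"x":0,"y":93,"z":3,"wx":0,"wy":-0.3,"wz":0}]' >/dev/null; python3 go.py 631 -58 52 4.3
python3 -m handwheel '[{"fingers":255,"x":-10,"y":0,"z":0,"wx":0,"wy":0,"wz":0},{"fingers":255,"x":-16,"y":0,"z":0,"wx":0,"wy":0,"wz":0},{"fingers":255,"x":-22,"y":0,"z":0,"wx":0,"wy":0,"wz":0},{"fingers":255,"x":-30,"y":0,"z":0,"wx":0,"wy":0,"wz":0},{"fingers":255,"x":-40,"y":0,"z":0,"wx":0,"wy":0,"wz":0},{"fingers":255,"x":-50,"y":0,"z":0,"wx":0,"wy":0,"wz":0},{"fingers":255,"x":-60,"y":0,"z":0,"wx":0,"wy":0,"wz":0},{"fingers":255,"x":-70,"y":0,"z":0,"wx":0,"wy":0,"wz":0}]' ; python3 go.py 621 64 52 4.3
```

```text
t24.4 tcp [630.2 -75.3  48.9] yaw 4.45 tilt 0.42 open 0.002 F [-1.1  0.6  0.9] | shift [-17.2  -3.1   2.1] wy 0.15 j6 -0.39
time: 25.25
tcp_pos: [627.8, -7.3, 52.7]
tool_rot: [-1.244, 1.153, -1.154]
force: [1.8, -3.4, 1.9]
opening: 0.003
t25.2 tcp [627.8  -7.3  52.7] yaw 4.33 tilt 0.03 open 0.003 F [ 1.8 -3.4  1.9] | shift [-71.6   0.7  -1.4] wy 0.03 j6 -0.28
```

```bash
python3 -m handwheel '[{"fingers":255,"x":-10,"y":0,"z":-1,"wx":0,"wy":0,"wz":0},{"fingers":255,"x":-20,"y":0,"z":-1,"wx":0,"wy":0,"wz":0},{"fingers":255,"x":-30,"y":0,"z":-1,"wx":0,"wy":0,"wz":0},{"fingers":255,"x":-40,"y":0,"z":-1,"wx":0,"wy":0,"wz":0},{"fingers":255,"x":-50,"y":0,"z":-1,"wx":0,"wy":0,"wz":0},{"fingers":255,"x":-57,"y":0,"z":-1,"wx":0,"wy":0,"wz":0},{"fingers":255,"x":-62,"y":0,"z":-1,"wx":0,"wy":0,"wz":0},{"fingers":255,"x":-64,"y":0,"z":-1,"wx":0,"wy":0,"wz":0}]'>/dev/null ; python3 go.py 621 64 52 4.3; python3 -m handwheel '[{"fingers":255,"x":-2,"y":0,"z":0,"wx":0,"wy":0,"wz":0},{"fingers":255,"x":-4,"y":0,"z":0,"wx":0,"wy":0,"wz":0},{"fingers":255,"x":-4,"y":0,"z":0,"wx":0,"wy":0,"wz":0}]'
```

```text
t26.1 tcp [621.6  56.2  52.4] yaw 4.36 tilt 0.04 open -0.003 F [ 2.8 -2.4 -0.4] | shift [-7.8  0.4  0. ] wy 0.06 j6 -0.18
time: 26.35
tcp_pos: [621.3, 59.8, 52.4]
tool_rot: [-1.244, 1.154, -1.153]
force: [0.1, -2.3, 0.5]
opening: -0.001
```

```bash
python3 -m handwheel '[{"fingers":255,"x":-1.5,"y":0,"z":0,"wx":0,"wy":0,"wz":0},{"fingers":255,"x":-3,"y":0,"z":0,"wx":0,"wy":0,"wz":0},{"fingers":255,"x":-3,"y":0,"z":0,"wx":0,"wy":0,"wz":0}]';python3 -m handwheel '[{"fingers":255,"x":-1,"y":0,"z":0,"wx":0,"wy":0,"wz":0},{"fingers":255,"x":-1,"y":0,"z":0,"wx":0,"wy":0,"wz":0}]'
```

```text
time: 26.65
tcp_pos: [621.1, 62.8, 52.4]
tool_rot: [-1.244, 1.154, -1.153]
force: [0.4, -1.9, 0.1]
opening: -0.003
time: 26.85
tcp_pos: [621.1, 62.9, 52.4]
tool_rot: [-1.245, 1.153, -1.154]
force: [-0.7, -4.9, -0.5]
opening: 0.0
```

```bash
python3 -m handwheel '[{"fingers":255,"x":-1.5,"y":0,"z":0,"wx":0,"wy":0,"wz":0},{"fingers":255,"x":-1.5,"y":0,"z":0,"wx":0,"wy":0,"wz":0},{"fingers":255,"x":-1.5,"y":0,"z":0,"wx":0,"wy":0,"wz":0}]'
python3 -m handwheel '[{"fingers":255,"x":10,"y":0,"z":0,"wx":0,"wy":0,"wz":0},{"fingers":255,"x":30,"y":0,"z":0,"wx":0,"wy":0,"wz":0},{"fingers":255,"x":50,"y":-40,"z":0,"wx":0,"wy":0,"wz":0},{"fingers":255,"x":80,"y":-80,"z":-20,"wx":0,"wy":0,"wz":0},{"fingers":255,"x":120,"y":-110,"z":-50,"wx":0,"wy":0,"wz":0},{"fingers":255,"x":160,"y":-110,"z":-80,"wx":0,"wy":0,"wz":0},{"fingers":255,"x":200,"y":-110,"z":-110,"wx":0,"wy":0,"wz":0},{"fingers":255,"x":230,"y":-110,"z":-140,"wx":0,"wy":0,"wz":0}]'
python3 - <<'E'
from h import *
np.set_printoptions(precision=1,suppress=True)
t=read_camera("top"); W=cloud(t)
for i in range(3):
    c=np.array((627-2.9*i-9,9+39.8*i+119.6))
    k=np.all((W>(*(c-(40,14)),42))&(W<(*(c+(40,14)),66)),2); w=W[k]; r=cv2.minAreaRect(w[:,:2].astype(np.float32));print(c,k.sum(), w.mean(0),r)
k=np.all((W>(590,60,66))&(W<(650,100,90)),2);print("post",W[k].mean(0))
cv2.imwrite("pics/t6.png",cv2.convertScaleAbs(cv2.resize(t["color"][120:290,170:370],None,fx=3.5,fy=3.5,interpolation=cv2.INTER_CUBIC),alpha=1.6))
E
```

```text
time: 27.15
tcp_pos: [621.1, 62.9, 52.5]
tool_rot: [-1.247, 1.152, -1.156]
force: [0.0, -9.4, -0.4]
opening: 0.003
time: 27.95
tcp_pos: [500.1, -173.9, 163.3]
tool_rot: [-1.243, 1.152, -1.154]
force: [0.6, -1.2, -1.1]
opening: -0.002
[618.  128.6] 263 [617.6 128.5  54.4] ((618.3521728515625, 128.49114990234375), (60.60480499267578, 25.64352798461914), 0.7985134124755859)
[615.1 168.4] 260 [615.1 167.1  54.5] ((614.895263671875, 168.1260223388672), (60.53464126586914, 24.4432315826416), 4.629458904266357)
[612.2 208.2] 250 [612.3 206.8  54.9] ((612.6575317382812, 208.15333557128906), (61.063072204589844, 25.361236572265625), 2.59912109375)
post [620.3  81.1  75. ]
```

View pics/t6.png

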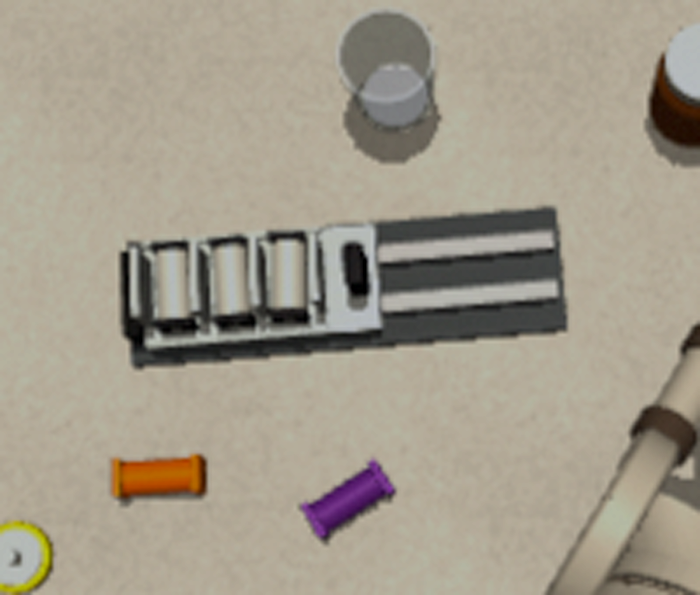

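The carrier sits against the black stop at crop (130,290), with three cartridges flat in the wells at (172,285), (230,282) and (290,278). The post moved about 119 mm, the bystanders are unmoved and the arm is clear.

```bash
python3 -c "
from rig import *
print(hand_in())"
```

```text
the job is handed in; nothing more can be done
None
```

I moved both cartridges out of the tray, set each down on the bench, re-gripped it by its ends and lowered it into its empty well. Then I pushed the carrier home by its post. The job was handed in at about 28 s of the 72 s allowed; hand-in gives no verdict.

**Before the slide:** I set each cartridge down until the force sensor showed contact. The top camera showed the first one flat and parallel in its well. It showed the second the same way, but the arm then hid the other two wells.

**At the end:**
- **Cartridges:** all three lie flat, with tops at about 54–55 mm. They sit at about 39 mm pitch and within about 1.5 mm of where I expected them. The fitted angles were noisy, from 0.8° to 4.6° against about 4.3° for the rail, which is well inside the 0.2 rad limit.
- **Carrier:** the post moved about 119 mm by the camera. The push force rose to 9.4 N with no further motion, so it is against the stop.
- **Surroundings:** the jar, beaker and filter disc looked unmoved, and the arm was clear of everything.

**Disagreement:** the scene camera read about 2–4 mm farther in x than the top camera. I went mainly by the top camera, which matched where the gripper found the cartridges.

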